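Lock the water filter's tank tight against its head

TASK

The tank of the worktop water filter stands a finger's width off its head. Pull the bar knob on the head's sloping face straight out to unlock it, turn it a full quarter turn clockwise (as you face the knob) so that its cam draws the tank tight against the head, then push the knob fully back in and let go. Leave the mugs, glass, jars and mill around the filter where they stand.

Things in the scene. Friction and masses are not known exactly. Their poses are not given: they have to be found in the camera images.
- filter_unit: The fixed water filter; foot plate 170 (x) x 320 (y) x 12 mm. Origin: centre of its underside; +x to its back (a small tap at its front), +y from the grey tank to the white wedge-shaped head. Head: x +-78, y 10 to 150 mm; its top face falls from 166 mm high (y 10) to 85 mm (y 150), so its outward normal leans 30 deg from vertical to +y. Behind it wall units hang half a metre up.
- knob_grip (a point): Grasp point on the black bar knob on the sloping face: on its axis, 13 mm below the bar's top, 25 mm above the bar's foot, 35 mm off the face while in. z: along the axis, out of the face; x: along the bar (level, the filter's +x, as found); y: across it. Moves with the knob. Bar 50 mm long, 14 thick, 38 high. Below its foot: disc, two lugs and a notched steel collar, out to radius 30 mm.
- head_side (a point): Middle of the seal on the head's flank, facing the tank, fixed; axes as the filter's. The tank's flank meets it when tight.
- tank_side (a point): Middle of the tank's flank facing the head, 14 mm to -y of head_side as found. The tank reaches 134 mm farther to -y, x +-78 mm, 156 mm high with its filler cap.
- knob_pull (a joint): How far the knob is pulled out along its axis, m: 0 fully in (as found), 0.012 its stop. Stays where it is left (friction 4 N, no spring). The lugs block turning unless it is out by more than 8 mm, and it goes in again only below 0.14 or above 1.37 rad of turn.
- knob_turn (a joint): Turn of the knob, rad, growing clockwise as one looks at its face (from outside, against the point's z): 0 tank loose, 1.571 stop, tank tight. In between, the bar stays where it is left; friction 0.12 N m plus 0.03 N m for drawing the tank.
- tank (a joint): Travel of the tank towards the head, m: proportional to the knob's turn; 0 as found (14 mm gap to the seal), 0.014 tight on the seal. Driven by the knob's cam alone.
- tumbler_a: Bystander: glass tumbler, 81 mm wide, 93 mm high, standing beside the tank. Origin under its centre.
- mug_table: Bystander: white spotted mug, 82 x 114 x 91 mm. Origin under its centre.
- sugar_jar: Bystander: round jar, 74 mm wide, 117 mm high. Origin under its centre.
- spice_jar_1: Bystander: spice jar, 45 mm wide, 106 mm high. Origin under its centre.
- mill_1: Bystander: wooden pepper mill, 58 mm wide, 150 mm high. Origin under its centre.
- mug_black1: Bystander: black mug, 78 x 111 x 78 mm. Origin under its centre.

How it is judged:
By the outcome, as a careful person would: the job done as asked, in the order asked, and still so for the second after the job is handed in, with the robot touching nothing.
It also fails if it takes over 37 s, if anything falls off the work surface, if the arm or the gripper's body presses on something with over 40 N, if the wrist force passes 120 N, or if a joint passes its speed limit or range.

ROBOT

A 7-joint arm with a two-finger parallel gripper is mounted at the origin on a cart in front of the work surface, level with it; the furniture and walls round the work are solid. World frame = base frame: x ahead of the robot, y to its left, z up, the work surface at z = 0. Lengths are in m, angles in degrees, forces in N, time in s.
With the tool pointing down it reaches from about 0.35 to 0.775 m from the base axis. Payload 3.1 kg.
Tool frame: the origin (TCP) lies on the centre line of the jaws, within the pads' length; the fingertips stand 17 mm ahead of it and the grasp point (between the pads) lies 2 mm behind it (robot.tip_reach is the distance from the TCP to the fingertips, in m); z points along the fingers, y is the line along which they close (so a half turn about z gives the same grasp; the last joint's range is limited). The gripper opens to 85 mm and grips with 20 to 120 N. Pads are 22 mm wide; open, the fingers measure 114 mm over their backs; the gripper's body (76 mm by 85 mm) begins 54 mm behind the grasp point. The pads swing forward as they close: fully open they stand 13 mm farther back than shut.
Start: joints at [72.382, 17.813, 0.802, 86.603, -0.252, 75.585, -1.558], TCP at [0.145, -0.531, 0.248] pointing down, gripper open.
Joint ranges: [-154.91, 154.91], [-16.99, 109.72], [-72.82, 74.43], [7.12, 147.25], [-82.49, 262.49], [11.32, 116.49], [-174.64, 174.64]. Speed limits (degrees/s): [159.86, 159.86, 180, 180, 180, 180, 180].

INTERFACE

Orientations are given as [roll, pitch, yaw] about the fixed x, y, z axes, in that order (R = Rz(yaw) Ry(pitch) Rx(roll)).
In Python, from station import robot, fingers, vision, workorder, recognise gives the robot as it stands. Calls block until the motion is done:
- robot.move_to(position, orientation): joint-space move of the TCP to a pose.
- robot.line_to(position, orientation=None, velocity=0.15, f_stop=None): straight line of the TCP; orientation=None keeps the orientation; velocity is the mean speed in m/s. With f_stop (N) it stops when the force on the tool has changed by that much, and returns True; else False.
- robot.move_j(angles): joint-space move.
- fingers.gripper_to(opening, force=None): opening from 0.0 (shut) to 1.0 (fully open); force is the grip in N (None keeps the last); returns when the fingers have stopped.
- robot.pause(seconds).
- robot.inverse_kinematics(position, orientation): joint angles nearest the present ones, or None.
- vision.grab_frame(name): name is "scene" or "top" or "wrist"; returns the picture (400x640x3 uint8, red, green, blue); there is no depth.
- vision.calibration(name): a dict with "mtx" (3x3 intrinsics, pixels), "k1" (the pictures are not rectified: a ray, as slopes to the right and down, at radius r is drawn at 1 + k1 r^2 times it, then the intrinsics apply), "extrinsics" (4x4, takes a point from world to camera coordinates); the wrist camera has in their place "T_tool_cam" (4x4, takes a point from camera to tool coordinates, whose origin is the TCP and whose axes are the flange's). Camera axes: x right, y up, looking along -z (the intrinsics and any distortion apply to the point x, -y, -z); pixel columns grow to the right and rows downward; lengths in m; the calibration is good to about 2 mm. A picture is of the moment at which its call begins: read the wrist's pose just before it. calibration takes no time and is no camera call.
A pose or a line that the arm cannot do raises robot.PlanningError and nothing moves.
- workorder.close_job(): hands the job in; it is judged then, once.
Trained networks look in the newest picture that a camera, given by its name, has taken for a name from the list of things; names that differ only in an ending like _2 or _b are one class to them, and where a whole thing is asked for, a point or a joint stands for the part that bears it (a point fixed in the world has none). Each returns a list of dicts, best first, with "p" (0 to 1); they miss things now and then, are a little off and sometimes report something else, mostly with a low value. They report only what shows in the picture. A call takes as long as a camera call.
- recognise(label, camera): "rect" ([centre column, centre row, width, height] in pixels, round what is visible of it).
Readings, each from a call of its own:
- robot.current_time_s(): time.
- robot.current_joint_positions(): joint angles.
- robot.current_dq(): joint speeds.
- robot.current_joint_torque(): joint torques, N m.
- robot.current_tool_pos(): TCP position.
- robot.current_eef_rot(): TCP orientation.
- robot.current_contact_force(): force on the tool from outside, world axes, zero at the start.
- robot.current_torque(): the same for the moment, N m.
- robot.current_finger_gap(): opening from 0.0 (shut) to 1.0 (fully open).
- robot.current_gripper_force(): force on a finger pad.
Only numpy, scipy, OpenCV 4.12 (cv2) and the standard library are available. Lean on these libraries where they do the work, as an engineer would, in place of code of your own. Each camera call takes 0.05 s, during which the arm holds its last target. There are 200 camera calls.

## Working session

There is one attempt and no reset: what is moved stays moved. The work goes in short steps, each a Python script; the robot and the scene stay as the last script left them, time stands still between calls to the robot, and variables do not carry over. Pictures are saved under pics/ and viewed, at most 10 in all, crops included, and the job is handed in when it is done.

```bash
mkdir -p pics; ls; python3 - <<'E'
from station import robot, fingers, vision, workorder, recognise
import cv2,numpy as np
for c in ["scene","top"]:
    im=vision.grab_frame(c); cv2.imwrite(f"pics/{c}0.png",im[:,:,::-1])
    k=vision.calibration(c); print(c,np.round(k["mtx"],1).tolist(),k["k1"],np.round(k["extrinsics"],4).tolist())
    for n in ["filter_unit","knob_grip","tank","tumbler_a","mug_table","sugar_jar","spice_jar_1","mill_1","mug_black1"]:
        print(n,[(np.round(d["rect"],0).tolist(),round(d["p"],2)) for d in recognise(n,c)[:2]])
print(robot.current_time_s())
E
```

```text
pics
scene [[396.8, 0.0, 318.2], [0.0, 396.8, 196.7], [0.0, 0.0, 1.0]] 0.010532304512479305 [[-0.7937, -0.6082, -0.0039, 0.479], [0.3326, -0.4394, 0.8344, -0.2463], [-0.5093, 0.661, 0.5511, -1.0705], [0.0, 0.0, 0.0, 1.0]]
filter_unit []
knob_grip [([323.0, 213.0, 18.0, 14.0], 0.52)]
tank [([343.0, 196.0, 60.0, 51.0], 0.91)]
tumbler_a [([370.0, 190.0, 14.0, 33.0], 0.75)]
mug_table [([415.0, 175.0, 24.0, 30.0], 0.78), ([345.0, 197.0, 53.0, 49.0], 0.51)]
sugar_jar [([243.0, 335.0, 36.0, 61.0], 0.79), ([333.0, 221.0, 83.0, 103.0], 0.59)]
spice_jar_1 [([279.0, 195.0, 17.0, 32.0], 0.73)]
mill_1 [([321.0, 166.0, 13.0, 37.0], 0.71)]
mug_black1 [([294.0, 302.0, 44.0, 38.0], 0.69), ([329.0, 222.0, 80.0, 101.0], 0.16)]
top [[476.9, 0.0, 320.2], [0.0, 476.9, 206.7], [0.0, 0.0, 1.0]] -0.061003489085427486 [[0.0851, -0.9964, -0.0036, 0.0426], [0.8971, 0.0751, 0.4353, -0.5357], [-0.4335, -0.0403, 0.9003, -1.5714], [0.0, 0.0, 0.0, 1.0]]
filter_unit [([320.0, 227.0, 90.0, 67.0], 0.74), ([341.0, 218.0, 50.0, 57.0], 0.22)]
knob_grip []
tank [([342.0, 219.0, 45.0, 52.0], 0.71)]
tumbler_a [([383.0, 229.0, 22.0, 29.0], 0.87)]
mug_table [([437.0, 252.0, 29.0, 28.0], 0.89)]
sugar_jar [([190.0, 238.0, 26.0, 30.0], 0.74)]
spice_jar_1 [([326.0, 171.0, 11.0, 23.0], 0.6)]
mill_1 [([385.0, 179.0, 14.0, 26.0], 0.58)]
mug_black1 [([235.0, 244.0, 33.0, 32.0], 0.7)]
1.0
```

```bash
python3 - <<'E'
import cv2,numpy as np
a=cv2.imread("pics/scene0.png")[120:370,200:460]; b=cv2.imread("pics/top0.png")[150:280,240:420]
cv2.imwrite("pics/s1.png",cv2.resize(a,None,fx=2.4,fy=2.4,interpolation=3)[:600]); cv2.imwrite("pics/t1.png",cv2.resize(b,None,fx=4.4,fy=4.4,interpolation=3))
E
```

```text
(no output)
```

View pics/s1.png

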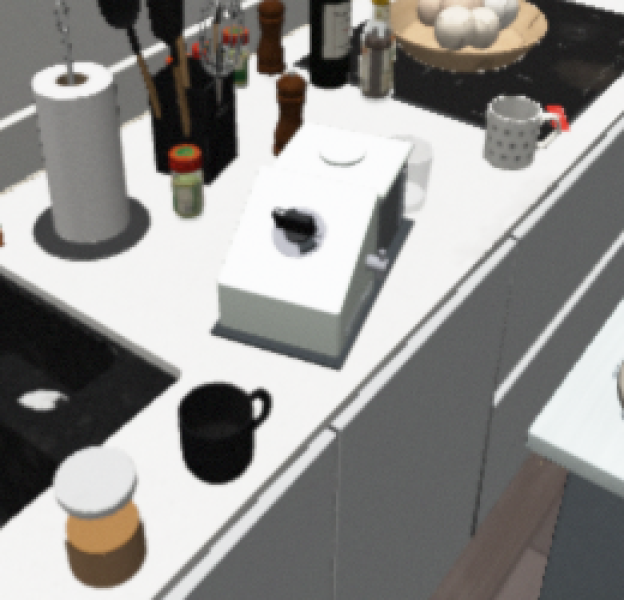

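View pics/t1.png

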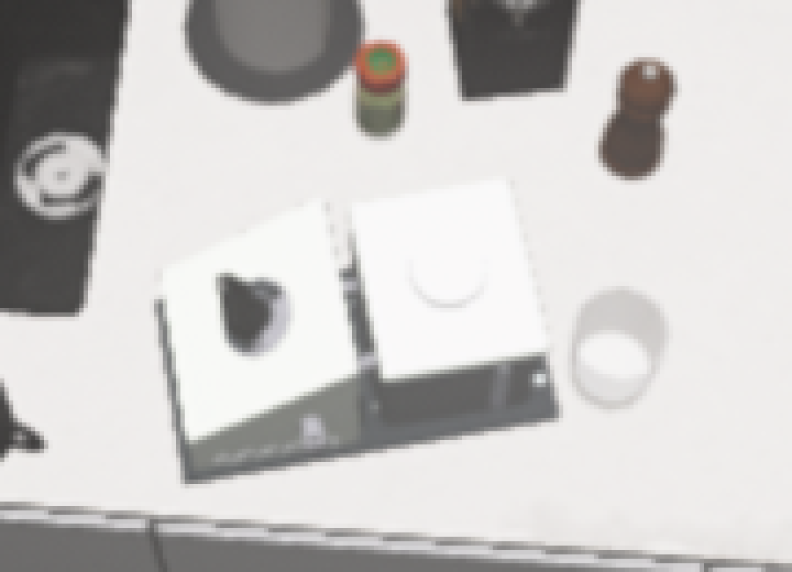

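The pictures show the filter in the middle. In the top crop, the head corners are near (188,441), (162,268), (326,202) and (357,370). The knob bar lies around (240,312), the tumbler sits right beside the tank, and the black mug stands off the head's low end. Next I'll fit the filter pose.

```bash
cat > h.py <<'E'
from station import robot, fingers, vision, workorder, recognise
import numpy as np, cv2
from scipy.spatial.transform import Rotation as R
from scipy.optimize import least_squares
def proj(P,E,k):
    p=np.atleast_2d(P)@E[:3,:3].T+E[:3,3]; p=p*[1,-1,-1]
    return cv2.projectPoints(p,np.zeros(3),np.zeros(3),np.array(k["mtx"],float),np.array([k["k1"],0,0,0]))[0][:,0]
def ray(uv,E,k):
    q=cv2.undistortPoints(np.array([[uv]],float),np.array(k["mtx"],float),np.array([k["k1"],0,0,0]))[0,0]
    d=E[:3,:3].T@np.array([q[0],-q[1],-1]); return -E[:3,:3].T@E[:3,3],d/np.linalg.norm(d)
def onz(uv,E,k,z):
    o,d=ray(uv,E,k); return o+d*(z-o[2])/d[2]
S=np.sin(np.pi/6);C=np.cos(np.pi/6)
E
cat > fit.py <<'E'
from h import *
obs={"top":[((-.085,.16,0),(187,481)),((-.085,-.16,0),(558,415)),((-.078,.15,.085),(188,441)),((.078,.15,.085),(162,268)),((.078,.01,.166),(326,202)),((-.078,.01,.166),(357,370))],
"scene":[((-.085,.16,0),(338,367)),((.078,.15,.085),(221,288)),((.078,.01,.166),(260,168)),((-.078,.01,.166),(377,195)),((.085,.16,0.0),(213,331))]}
sc={"top":(4.4,240,150),"scene":(2.4,200,120)}
def res(p,full=False):
    M=R.from_euler('z',p[2]).as_matrix();o=[]
    for c in obs:
        k=vision.calibration(c);E=np.array(k["extrinsics"]);s=sc[c]
        for P,uv in obs[c]:
            o.append(proj(M@np.array(P)+[p[0],p[1],0],E,k)[0]-(np.array(uv)/s[0]+s[1:]))
    return np.array(o).round(1) if full else np.ravel(o)
r=least_squares(res,[.55,0,0],loss='soft_l1');p=r.x
print(p[:2],np.degrees(p[2]));print(res(p,True).tolist())
for n,uv,z in [("tumbler",(383,229),.046),("mugt",(437,252),.045),("sugar",(190,238),.058),("spice",(326,171),.053),("mill",(385,179),.075),("blackmug",(235,244),.039)]:
    k=vision.calibration("top");w=onz(uv,np.array(k["extrinsics"]),k,z)
    print(n,w.round(3),(R.from_euler('z',-p[2]).as_matrix()@(w-[p[0],p[1],0])).round(3))
E
python3 fit.py
```

```text
[0.48390581 0.08135054] 15.625965668586515
[[-0.3, 1.7], [1.0, 1.2], [0.2, 0.3], [-0.5, -0.1], [-0.2, -1.8], [1.2, 0.6], [0.5, 2.4], [-3.2, -4.0], [-0.6, -2.6], [0.7, -3.3], [-2.2, 2.1]]
tumbler [ 0.496 -0.145  0.046] [-0.049 -0.221  0.046]
mugt [ 0.423 -0.341  0.045] [-0.172 -0.39   0.045]
sugar [0.397 0.548 0.058] [0.042 0.473 0.058]
spice [0.718 0.082 0.053] [ 0.226 -0.063  0.053]
mill [ 0.689 -0.144  0.075] [ 0.137 -0.272  0.075]
blackmug [0.395 0.386 0.039] [-0.003  0.318  0.039]
```

```bash
cat >> h.py <<'E'
def frame(yaw,flip,turn=0,tilt=30):
    F=R.from_euler('z',yaw); zt=F.apply([0,-np.sin(np.radians(tilt)),-np.cos(np.radians(tilt))]); xt=F.apply([1,0,0])*(1-2*flip)
    M=R.from_matrix(np.column_stack([xt,np.cross(zt,xt),zt]))
    return M*R.from_euler('z',turn)
def rpy(M): return M.as_euler('xyz',degrees=True).tolist()
E
python3 - <<'E'
from h import *
yaw=np.radians(15.63);F=R.from_euler('z',yaw);o=np.array([.4839,.0814,0])
n=np.array([0,S,C]);q=np.array([0,.08,.1255])
print(np.round(vision.calibration("wrist")["T_tool_cam"],3).tolist(),rpy(R.from_quat([0,0,0,1])),robot.current_eef_rot())
for flip in (0,1):
  for d,t in [(.036,0),(.048,0),(.048,45),(.048,93),(.036,93),(.1,0),(.15,0),(.2,0),(.1,93),(.24,0)]:
    j=robot.inverse_kinematics((F.apply(q+n*d)+o).tolist(),rpy(frame(yaw,flip,np.radians(t))))
    print(flip,d,t,None if j is None else np.round(j,0).tolist())
E
```

```text
[[0.001, 0.952, 0.305, 0.079], [1.0, -0.002, 0.0, 0.001], [0.001, 0.305, -0.952, -0.126], [0.0, 0.0, 0.0, 1.0]] [0.0, 0.0, 0.0] [1.79999918e+02 4.98909382e-04 1.52311039e+01]
0 0.036 0 [-50.0, 23.0, 11.0, 100.0, 24.0, 71.0, -125.0]
0 0.048 0 [-51.0, 23.0, 11.0, 99.0, 24.0, 73.0, -124.0]
0 0.048 45 [-81.0, 31.0, 54.0, 100.0, 5.0, 68.0, -151.0]
0 0.048 93 [-0.0, 37.0, -62.0, 97.0, 51.0, 93.0, 119.0]
0 0.036 93 [1.0, 37.0, -62.0, 99.0, 52.0, 92.0, 118.0]
0 0.1 0 [-45.0, 21.0, 1.0, 94.0, 26.0, 81.0, -127.0]
0 0.15 0 [-48.0, 20.0, 1.0, 89.0, 25.0, 88.0, -126.0]
0 0.2 0 [-7.0, 36.0, -70.0, 81.0, 50.0, 111.0, -147.0]
0 0.1 93 [-3.0, 34.0, -62.0, 92.0, 48.0, 97.0, 121.0]
0 0.24 0 [-51.0, 21.0, 1.0, 77.0, 24.0, 100.0, -124.0]
1 0.036 0 [1.0, 37.0, -62.0, 99.0, 52.0, 92.0, 31.0]
1 0.048 0 [-0.0, 37.0, -62.0, 97.0, 51.0, 93.0, 32.0]
1 0.048 45 [-2.0, 35.0, -59.0, 98.0, 50.0, 91.0, -12.0]
1 0.048 93 [-0.0, 37.0, -62.0, 97.0, 51.0, 93.0, -61.0]
1 0.036 93 [1.0, 37.0, -62.0, 99.0, 52.0, 92.0, -62.0]
1 0.1 0 [-3.0, 34.0, -62.0, 92.0, 48.0, 97.0, 34.0]
1 0.15 0 [-6.0, 33.0, -62.0, 87.0, 46.0, 102.0, 35.0]
1 0.2 0 [-10.0, 32.0, -62.0, 81.0, 46.0, 108.0, 36.0]
1 0.1 93 [-3.0, 34.0, -62.0, 92.0, 48.0, 97.0, -59.0]
1 0.24 0 [-13.0, 33.0, -62.0, 75.0, 46.0, 113.0, 37.0]
```

```bash
python3 - <<'E'
from h import *
yaw=np.radians(15.63);F=R.from_euler('z',yaw);o=np.array([.4839,.0814,0])
P=F.apply(np.array([0,.08,.1255])+np.array([0,S,C])*.15)+o
j=list(robot.inverse_kinematics(P.tolist(),rpy(frame(yaw,0)))); j[6]+=180
print(np.round(j,1)); robot.move_j(j)
p=robot.current_tool_pos();e=robot.current_eef_rot();print(P,p,e,rpy(frame(yaw,1)))
im=vision.grab_frame("wrist");cv2.imwrite("pics/w1.png",im[:,:,::-1]);np.savez("w1.npz",p=p,e=e)
k=vision.calibration("wrist");print(np.round(k["mtx"],1).tolist(),k["k1"])
print([(np.round(d["rect"],0).tolist(),round(d["p"],2)) for d in recognise("knob_grip","wrist")[:2]])
print(robot.current_time_s())
E
```

```text
[-47.5  20.5   0.8  88.6  25.1  87.8  54.1]
[0.44213927 0.23066835 0.25540381] [0.44279878 0.22940302 0.25554157] [-1.49965835e+02  2.17424815e-02 -1.64524464e+02] [-149.99999999999997, 0.0, -164.37]
[[306.0, 0.0, 314.0], [0.0, 306.0, 200.3], [0.0, 0.0, 1.0]] -0.05821089062841868
[([314.0, 197.0, 42.0, 75.0], 0.94)]
3.975
```

View pics/w1.png

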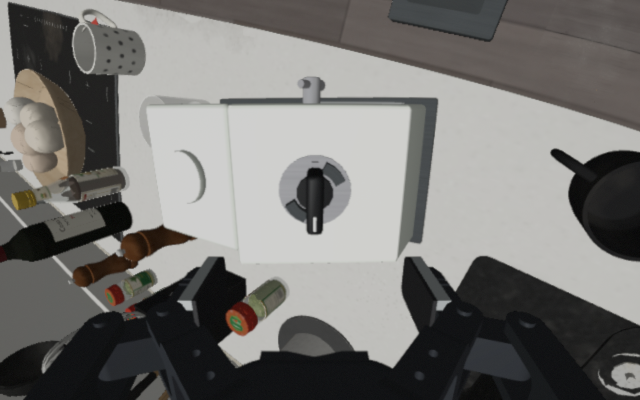

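The wrist view shows the head's sloping face with corners at (229,105), (413,105), (398,262) and (238,263). The collar is centred near (315,188), and the bar runs vertically from (315,168) to (314,234). Next I'll refit from these points.

```bash
python3 - <<'E'
import io,contextlib
with contextlib.redirect_stdout(io.StringIO()):
    from fit import *
d=np.load("w1.npz");kw=vision.calibration("wrist")
T=np.eye(4);T[:3,:3]=R.from_euler('xyz',d["e"],degrees=True).as_matrix();T[:3,3]=d["p"]
E=np.linalg.inv(T@np.array(kw["T_tool_cam"]))
wo=[((-.078,.01,.166),(229,105)),((-.078,.15,.085),(413,105)),((.078,.15,.085),(398,262)),((.078,.01,.166),(238,263))]
# knob: bar-foot/ top at d from face point (kx,ky)
n=np.array([0,S,C])
def rw(p,full=False):
    M=R.from_euler('z',p[2]).as_matrix();
    o=[proj(M@np.array(P)+[p[0],p[1],0],E,kw)[0]-uv for P,uv in wo]
    return np.array(o).round(1) if full else np.ravel(o)
for nm,f in [("wrist",rw),("all",lambda p:np.r_[rw(p),res(p)])]:
    p=least_squares(f,[.48,.08,.27],loss='soft_l1').x;print(nm,p[:2].round(4),np.degrees(p[2]).round(2));print(rw(p,True).tolist())
    M=R.from_euler('z',p[2]).as_matrix();o=np.array([p[0],p[1],0])
    # back-project pixels to planes parallel to the face at height h
    for lab,uv,h in [("collar",(315,188),.004),("bar near end top",(315,168),.048),("bar far end top",(314,234),.048)]:
        c,v=ray(uv,E,kw);nw=M@n;q0=M@np.array([0,.08,.1256])+o+nw*h
        x=c+v*(nw@(q0-c))/(nw@v); l=M.T@(x-o)
        print(lab,l.round(4),"slope coord",((l-[0,.08,.1256])@[0,C,-S]).round(4))
im=cv2.imread("pics/w1.png")[90:280,210:430];cv2.imwrite("pics/w1c.png",cv2.resize(im,None,fx=3,fy=3,interpolation=3))
E
```

```text
wrist [0.4844 0.0847] 15.18
[[-3.2, -1.5], [0.4, -0.4], [-0.5, 2.9], [0.5, 1.3]]
collar [-0.0039  0.0789  0.1309] slope coord -0.0036
bar near end top [-0.0318  0.1006  0.1691] slope coord -0.004
bar far end top [0.0222 0.1002 0.1694] slope coord -0.0044
all [0.484  0.0841] 15.34
[[-3.8, -2.2], [-0.2, -1.6], [-0.6, 2.0], [0.2, 0.7]]
collar [-0.003   0.0792  0.1307] slope coord -0.0032
bar near end top [-0.031   0.101   0.1689] slope coord -0.0035
bar far end top [0.0231 0.1005 0.1692] slope coord -0.0041
```

View pics/w1c.png

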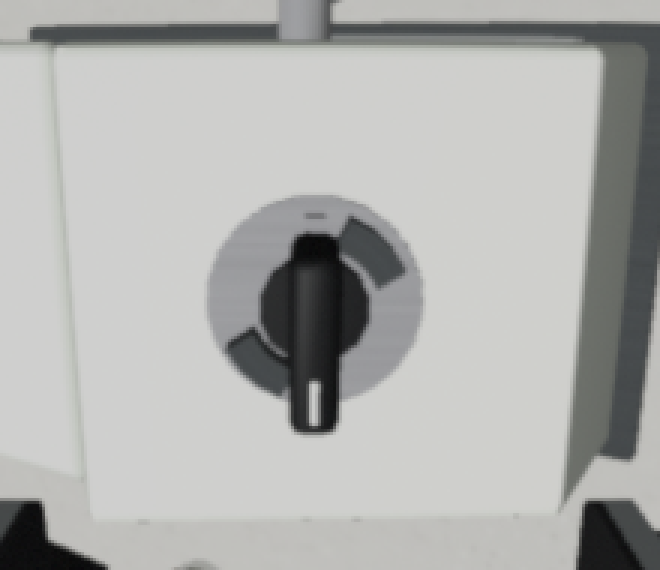

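```bash
cat >> h.py <<'E'
YAW=np.radians(15.35);F=R.from_euler('z',YAW);O=np.array([.484,.0842,0]);N=np.array([0,S,C])
def tgt(d,x=-.0025,s=-.0038): return (F.apply(np.array([x,.08,.1256])+np.array([0,C,-S])*s+N*d)+O).tolist()
E
python3 - <<'E'
from h import *
robot.line_to(tgt(.1),rpy(frame(YAW,1)),velocity=.1)
p=robot.current_tool_pos();e=robot.current_eef_rot()
im=vision.grab_frame("wrist");np.savez("w2.npz",p=p,e=e)
cv2.imwrite("pics/w2.png",cv2.resize(im[80:380,150:490,::-1],None,fx=2,fy=2,interpolation=3))
print(np.array(p)-tgt(.1),e,rpy(frame(YAW,1)),np.round(robot.current_joint_positions(),0),robot.current_time_s())
T=np.eye(4);T[:3,:3]=R.from_euler('xyz',e,degrees=True).as_matrix();T[:3,3]=p;kw=vision.calibration("wrist")
E=np.linalg.inv(T@np.array(kw["T_tool_cam"]))
def pp(l): return ((proj([l],E,kw)[0]-[150,80])*2).round(0)
b=np.array(tgt(0));
for h in(.004,.010,.048):
  for dx in(-.03,-.025,0,.025,.03): print(h,dx,pp(F.apply([dx,0,0]+N*h)+b))
  for ds in (-.03,-.007,.007,.03):print(h,'s',ds,pp(F.apply(np.array([0,C,-S])*ds+N*h)+b))
E
```

```text
[0.00014633 0.00028642 0.0002118 ] [-1.50023090e+02  2.53195808e-02 -1.64639620e+02] [-150.0, 0.0, -164.65] [-46.  21.   1.  94.  26.  82.  53.] 4.6583
0.004 -0.03 [329. 177.]
0.004 -0.025 [329. 190.]
0.004 0 [329. 254.]
0.004 0.025 [329. 313.]
0.004 0.03 [329. 325.]
0.004 s -0.03 [251. 254.]
0.004 s -0.007 [311. 254.]
0.004 s 0.007 [347. 254.]
0.004 s 0.03 [407. 254.]
0.01 -0.03 [329. 180.]
0.01 -0.025 [329. 194.]
0.01 0 [329. 259.]
0.01 0.025 [329. 320.]
0.01 0.03 [329. 331.]
0.01 s -0.03 [249. 259.]
0.01 s -0.007 [311. 259.]
0.01 s 0.007 [348. 259.]
0.01 s 0.03 [409. 259.]
0.048 -0.03 [330. 207.]
0.048 -0.025 [330. 223.]
0.048 0 [330. 299.]
0.048 0.025 [329. 369.]
0.048 0.03 [329. 382.]
0.048 s -0.03 [235. 299.]
0.048 s -0.007 [307. 299.]
0.048 s 0.007 [352. 299.]
0.048 s 0.03 [424. 299.]
```

View pics/w2.png

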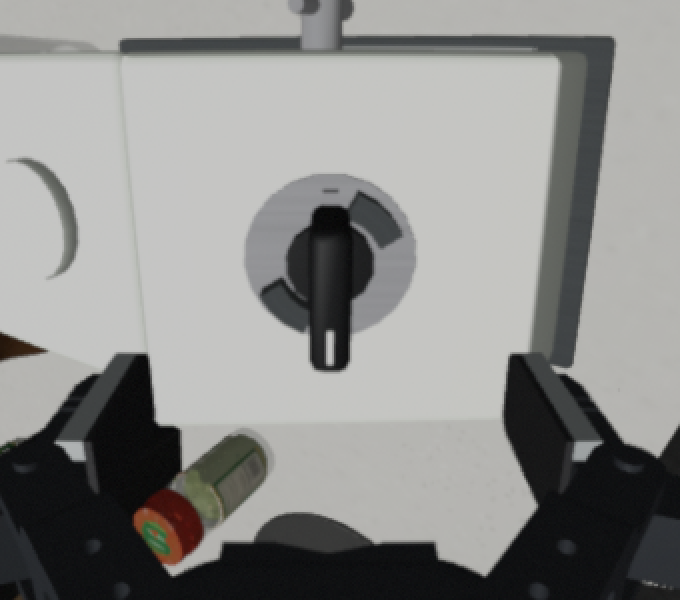

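The bar centre at (330, ~299) and the collar centre at (330,254) match the prediction, so I'll go in and grasp.

```bash
python3 - <<'E'
from h import *
fingers.gripper_to(.5,50)
print("stop",robot.line_to(tgt(.036),rpy(frame(YAW,1)),velocity=.05,f_stop=12))
print(np.array(robot.current_tool_pos())-tgt(.036),np.round(robot.current_contact_force(),1))
fingers.gripper_to(0,50); print(robot.current_finger_gap(),robot.current_gripper_force(),np.round(robot.current_contact_force(),1))
print("pull",robot.line_to(tgt(.0475),velocity=.02))
p=np.array(robot.current_tool_pos());f=np.array(robot.current_contact_force())
print(p-tgt(.0475),f.round(1),"along n",f@F.apply(N),np.round(robot.current_torque(),2),robot.current_finger_gap(),robot.current_time_s())
im=vision.grab_frame("wrist");cv2.imwrite("pics/w3.png",cv2.resize(im[80:380,150:490,::-1],None,fx=2,fy=2,interpolation=3))
E
```

```text
stop False
[0.00011513 0.00039408 0.00024633] [ 0.4  1.  -0.1]
0.15468065459007135 51.31577789783478 [0.  1.9 1.7]
pull False
[-4.39102346e-05  5.06876977e-04  1.71136861e-04] [ 0.8  1.8 -3.8] along n -2.46763284443548 [ 1.21 -0.01  0.06] 0.15324501380728708 7.675
```

View pics/w3.png

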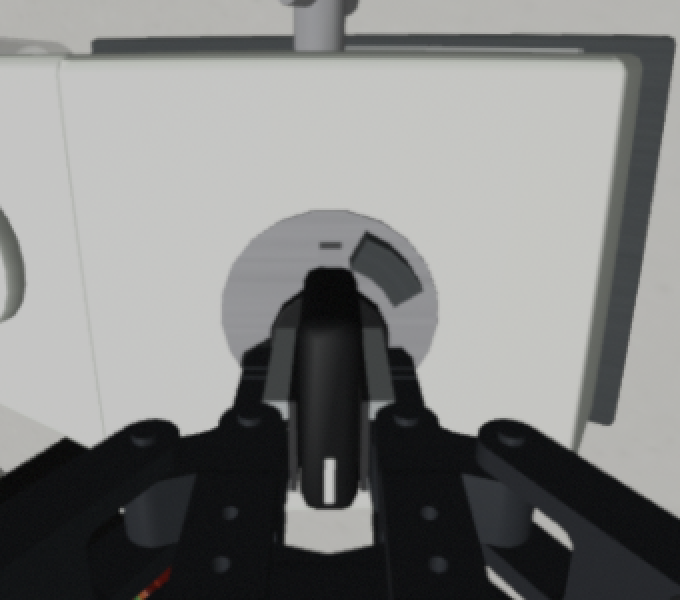

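The bar is held centrally between the pads at about (330,380), and the pull drew about 4 N, which matches the knob's friction. Next is the turn, in steps with force checks.

```bash
python3 - <<'E'
from h import *
j0=np.array(robot.current_joint_positions());p0=np.array(robot.current_tool_pos())
n=F.apply(N)
for a in (8,15,30,45,60,75,85,90,93):
    j=j0.copy();j[6]-=a;robot.move_j(j.tolist())
    f=np.array(robot.current_contact_force());t=np.array(robot.current_torque())
    print(a,np.round((np.array(robot.current_tool_pos())-p0)*1e3,1),f.round(1),"|f|",np.linalg.norm(f).round(1),"tn",(t@n).round(3),t.round(2),round(robot.current_finger_gap(),3))
    if abs(t@n)>1.2 or np.linalg.norm(f)>40: print("STOP");break
print(robot.current_time_s())
im=vision.grab_frame("wrist");cv2.imwrite("pics/w4.png",cv2.resize(im[80:380,150:490,::-1],None,fx=2,fy=2,interpolation=3))
E
```

```text
8 [-0.1  0.2 -0. ] [ 1.3  1.1 -4.4] |f| 4.7 tn -0.142 [ 1.31 -0.02  0.05] 0.153
15 [-0.1  0.3 -0.1] [ 0.5  1.1 -5.3] |f| 5.5 tn -0.194 [ 1.39 -0.04  0.01] 0.153
30 [-0.   0.6 -0.2] [ 1.9  2.7 -5.4] |f| 6.4 tn -0.131 [ 1.67 -0.01  0.11] 0.154
45 [ 0.1  0.8 -0.3] [ 1.8  3.1 -6.7] |f| 7.6 tn -0.133 [ 2.03 -0.05  0.18] 0.153
60 [ 0.2  1.1 -0.2] [ 2.   5.7 -6.9] |f| 9.1 tn -0.132 [ 2.26 -0.14  0.27] 0.153
75 [ 0.4  1.3 -0.1] [ 3.   4.8 -7.6] |f| 9.5 tn -0.118 [ 2.33 -0.26  0.37] 0.157
85 [ 0.6  1.5 -0.1] [ 3.2  5.5 -6.1] |f| 8.8 tn -0.149 [ 2.37 -0.21  0.31] 0.154
90 [ 0.7  1.5 -0.1] [ 3.7  4.8 -7.8] |f| 9.8 tn -0.102 [ 2.35 -0.29  0.4 ] 0.15
93 [ 0.7  1.6 -0.1] [ 4.4  3.7 -6.4] |f| 8.6 tn 0.763 [2.16 0.05 1.18] 0.15
10.4583
```

View pics/w4.png

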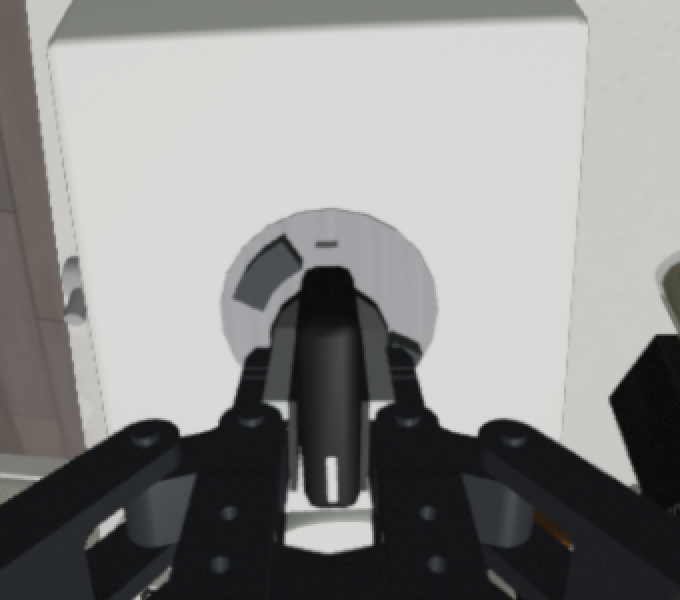

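The bar now lies a full quarter turn from where it started, and torque jumped at 93°, so the stop is reached. I'll push in relative to the present position.

```bash
python3 - <<'E'
from h import *
n=F.apply(N)
def st(l):
    f=np.array(robot.current_contact_force());p=np.array(robot.current_tool_pos())
    print(l,"d",((p-tgt(0))@n).round(4),"fn",(f@n).round(1),f.round(1),"t",np.round(robot.current_torque()@n,2),robot.current_time_s())
st("a");p=np.array(robot.current_tool_pos())
print(robot.line_to((p-n*.010).tolist(),velocity=.02,f_stop=40));st("in10")
p=np.array(robot.current_tool_pos())
print(robot.line_to((p-n*.006).tolist(),velocity=.01,f_stop=25));st("in+")
E
```

```text
a d 0.0485 fn -4.8 [ 3.6  4.2 -7.4] t 0.74 10.5083
False
in10 d 0.0395 fn 3.6 [0.5 5.3 1.3] t 0.92 11.1333
False
in+ d 0.0362 fn 14.1 [-4.9  7.5 11.3] t 0.95 11.7833
```

```bash
python3 - <<'E'
from h import *
n=F.apply(N)
def st(l):
    f=np.array(robot.current_contact_force());p=np.array(robot.current_tool_pos())
    print(l,"d",((p-tgt(0))@n).round(4),"fn",(f@n).round(1),f.round(1),"t",np.round(robot.current_torque()@n,2),round(robot.current_finger_gap(),3),robot.current_time_s())
p=np.array(robot.current_tool_pos())
print(robot.line_to((p-n*.006).tolist(),velocity=.01,f_stop=30));st("push")
p=np.array(robot.current_tool_pos())
robot.line_to((p+n*.001).tolist(),velocity=.01);st("relax")
fingers.gripper_to(.45);st("open")
p=np.array(robot.current_tool_pos())
robot.line_to((p+n*.10).tolist(),velocity=.08);st("away")
e=robot.current_eef_rot();p=robot.current_tool_pos()
im=vision.grab_frame("wrist");cv2.imwrite("pics/w5.png",cv2.resize(im[40:340,150:490,::-1],None,fx=2,fy=2,interpolation=3))
T=np.eye(4);T[:3,:3]=R.from_euler('xyz',e,degrees=True).as_matrix();T[:3,3]=p;kw=vision.calibration("wrist")
E=np.linalg.inv(T@np.array(kw["T_tool_cam"]))
b=np.array(tgt(0))
for l,v in [("top tank-end in",[0,0,.048]),("top if out",[0,0,.060]),("collar",[0,0,.004])]:
  for ds in(-.025,.025): print(l,ds,((proj([F.apply(np.array([0,C,-S])*ds+N*v[2])+b],E,kw)[0]-[150,40])*2).round(0))
E
```

```text
False
push d 0.036 fn 27.3 [-9.7  9.4 24.8] t 0.95 0.154 12.2583
relax d 0.0364 fn -2.1 [ 2.1  2.5 -3.5] t 0.94 0.154 13.0917
open d 0.0367 fn -0.6 [ 0.1  0.7 -1.1] t -0.01 0.45 13.4583
away d 0.1361 fn -0.2 [ 0.  -0.  -0.3] t -0.01 0.448 14.8583
top tank-end in -0.025 [325. 406.]
top tank-end in 0.025 [318. 279.]
top if out -0.025 [325. 420.]
top if out 0.025 [317. 288.]
collar -0.025 [325. 363.]
collar 0.025 [319. 255.]
```

View pics/w5.png

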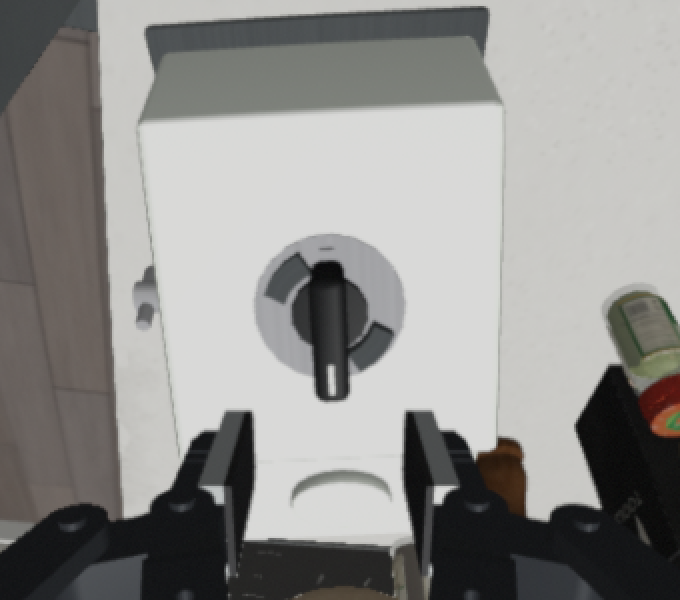

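The bar points at the tank, the tank shows no gap to the head, and the knob is in. Relaxing while still gripped may have drawn it out a few tenths of a millimetre, so I'll press the bar's top once with closed fingertips, then retreat and hand in.

```bash
python3 - <<'E'
from h import *
n=F.apply(N); d=lambda:((np.array(robot.current_tool_pos())-tgt(0))@n).round(4)
M=R.from_euler('xyz',robot.current_eef_rot(),degrees=True)
fingers.gripper_to(0,20)
robot.line_to(tgt(.072),velocity=.08);print(d(),np.round(robot.current_contact_force(),1))
print(robot.line_to(tgt(.057),velocity=.015,f_stop=18),d(),np.round(robot.current_contact_force(),1))
robot.line_to(tgt(.15),velocity=.1)
print(d(),np.round(robot.current_contact_force(),1),robot.current_time_s())
for c in["scene","top"]:
    im=vision.grab_frame(c);a=cv2.imread(f"pics/{c}0.png")
    if c=="top": cv2.imwrite("pics/t2.png",np.vstack([cv2.resize(x[150:280,180:460],None,fx=2.3,fy=2.3,interpolation=3) for x in(a,im[:,:,::-1])]))
E
```

```text
0.0726 [-0.5 -0.5 -0.5]
True 0.0644 [-1.   0.8  4.3]
0.1492 [-0.1 -0.8 -0.8] 18.0333
```

View pics/t2.png

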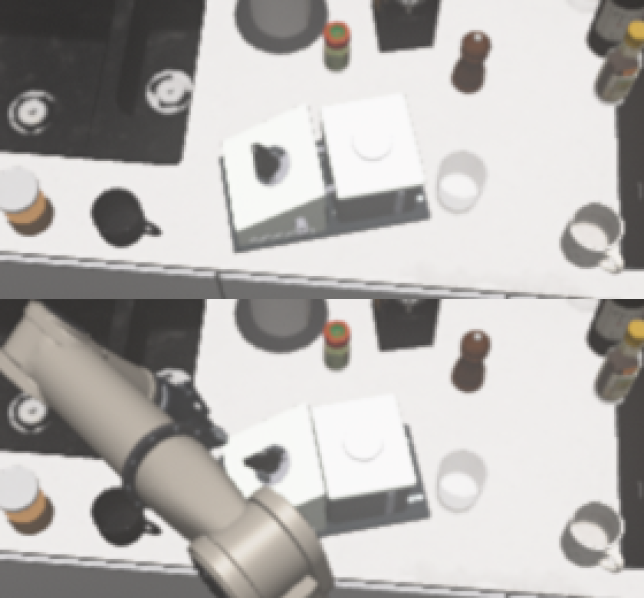

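The before/after pictures show the gap closed (tank edge against the head at about x=315), the bar turned, and every bystander where it was. The press met the bar top at d 64.4 mm, where 65 mm is expected for fully in.

```bash
python3 -c "
from station import workorder
print(workorder.close_job())"
```

```text
the job is handed in; nothing more can be done
None
```

The knob was pulled out, turned a full quarter clockwise to its stop and pushed back in; the tank sits tight against the head, the bystanders stand where they were, and the job was handed in shortly after 18 s with the gripper clear of everything.

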